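# Slide a spacer ring along the rail into the jig's corner nest

### The arm

A 6-joint arm with a two-finger parallel gripper is mounted at the origin on a cart in front of the work surface, level with it; the furniture and walls round the work are solid. World frame = base frame: x ahead of the robot, y to its left, z up, the work surface at z = 0. Lengths are in m, angles in rad, forces in N, time in s.
With the tool pointing down it reaches from about 0.35 to 0.775 m from the base axis. Payload 7.3 kg.
Tool frame: the origin (TCP) lies on the centre line of the jaws, within the pads' length; the fingertips stand tip_reach ahead of it and the grasp point (between the pads) lies 6 mm ahead of it (tip_reach is the distance from the TCP to the fingertips, in m); x points along the fingers, y is the direction in which the jaws open and shut, and the axes are right-handed (so a half turn about x gives the same grasp; the last joint's range is limited). The gripper opens to 92 mm and grips with 3 to 60 N. Pads are 19 mm wide; open, the fingers measure 130 mm over their backs; the gripper's body (75 mm by 190 mm) begins 47 mm behind the grasp point.
Start: joints at [-1.441, 0.342, 1.524, -0, 1.275, -0.146], TCP at [0.143, -0.505, 0.252] pointing down, gripper open.
Joint ranges: [-2.53, 2.53], [-0.77, 2.02], [0.04, 2.7], [-1, 4.14], [0.28, 2.66], [-3.11, 3.11]. Speed limits (rad/s): [2.57, 2.57, 3.14, 3.14, 3.14, 3.14].

### API

Orientations are given as [roll, pitch, yaw] about the fixed x, y, z axes, in that order (R = Rz(yaw) Ry(pitch) Rx(roll)).
In Python, from cell import observe, read_camera, get_calibration, hand_in, tip_reach gives the robot as it stands. The module is installed in compiled form; this text tells all that it offers.
- The arm moves only by the shell command python3 -m crank 'ROWS' [FORCE]. ROWS is JSON, a list of rows, each an object of numbers: "fingers": the opening, from -1 (shut) to 1 (fully open); "tx", "ty", "tz": the shift along the tool's x, y, z in units of 40 mm (1.0 is 40 mm); "roll": the turn about the tool's x in units of 10 degrees (1.0 is 10 degrees). In form: [{"fingers": .., "tx": .., "ty": .., "tz": .., "roll": ..}, ...]. A call has exactly 8 rows; each row is the pose to reach, as a shift and turn from the pose commanded when the call began, along the tool's axes at that moment; what a row does not reach only later rows make up. A row lasts 1/8 s, in which the tool goes at most 62.5 mm and 10.7 degrees, less where a joint would pass 70% of its speed; a pose out of reach is approached as far as the arm can. A call with a gripper value outside its range is refused whole. The fingers move at their own pace and stop on an object; FORCE is the grip in N (left out, the last holds). Time passes only in rows, so rows that repeat a pose let the fingers close, or fill a call up. It gives the time, the measured TCP pose, the force and the opening at its end, in the units of the state.
- observe(): the state, without advancing time (a new reading comes with each control period).
- read_camera(name): name is "scene" or "side" or "wrist"; returns (picture, depth): 384x512x3 uint8, red, green, blue; 384x512 float32, m along the optical axis (not along the pixel's ray), 0 where there is no reading.
- get_calibration(name): a dict with "vertical_fov" (degrees; the focal length in pixels is half the picture's height over the tangent of half this angle, whatever the lens; pixels are square), "cx", "cy" (the principal point, pixels), "pose" (4x4, takes a point from camera to world coordinates); the wrist camera has in their place "T_tool_cam" (4x4, takes a point from camera to tool coordinates, whose origin is the TCP and whose axes are the tool frame's). Camera axes: x right, y down, z forward; pixel columns grow to the right and rows downward; lengths in m; the calibration is good to about 2 mm. A picture is of the moment at which its call begins: read the wrist's pose just before it. get_calibration takes no time and is no camera call.
- hand_in(): hands the job in, once; it reports no verdict.
The state is a dict: "time": time; "qpos": joint angles; "qvel": joint speeds; "joint_efforts": joint torques, N m; "tool_pos": TCP position; "tool_rot": TCP orientation; "contact_force": force on the tool from outside, world axes, zero at the start; "torque": the same for the moment, N m; "opening": finger opening in m.
Only numpy, scipy, OpenCV 4.12 (cv2) and the standard library are available. Lean on these libraries where they do the work, as an engineer would, in place of code of your own. Each camera call takes 0.05 s, during which the arm holds its last target. There are 200 camera calls.

### The job

Seat the brass spacer ring in the blue corner nest of the marking jig without gripping or lifting it: with your fingertips, push it across the plate until it is up against the long dark rail, well short of the nest, then slide it along the rail, keeping it against the rail, until it sits hard up against both rail and end stop. Leave the steel ring, the wooden chuck and the chisel beside the jig where they are, and draw your hand clear.

Things in the scene. Friction and masses are not known exactly. Their poses are not given: they have to be found in the camera images.
- jig: Marking jig fixed to the table: grey plate 170 mm (its x) by 300 mm (its y), top 10 mm above the table, with a dark rail on its far side and a blue nest at its +y end. Origin on the table, near the plate's centre (plate spans x -90 to +80, y -150 to +150 mm); z up, x towards the rail, y along the rail to the nest. Nothing on it moves. Rail, stop and keeper stand 14 mm above the plate.
- rail (a point): middle of the foot of the dark rail's inner face, on the plate: jig x = +50, y = 0, z = +10 mm; axes as the jig's. The rail is waxed and slippery (friction about 0.2), 18 mm thick, and runs straight from jig y = -148 to +137 mm
- keeper (a point): middle of the foot of the inner face of the short blue keeper: jig x = -8, y = +109, z = +10 mm; axes as the jig's. The keeper is 12 mm thick (outer face x = -20), from y = 97 to the end stop, parallel to the rail, so that the nest is a slot 58 mm wide entered along the rail
- corner (a point): the inner corner of the nest on top of the plate, where the rail's face and the end stop's face meet: jig x = +50, y = +120, z = +10 mm; axes as the jig's. The blue end stop has its inner face at jig y = +120 mm, is 18 mm thick and runs from x = -20 to +50 mm
- brass_ring: yellow brass spacer ring lying flat and loose on the jig's plate, 52 mm outside diameter, 16 mm high, about 0.17 kg; origin at the centre of its underside, z up. Seated in the corner its centre is at jig x = +24, y = +94 mm. It starts 40 to 70 mm short of the rail and 105 to 185 mm short of its seat along the rail. Pushed mostly along the rail, with a slight lean into it, it slides freely.
- steel_ring: bystander: grey steel spacer ring 64 mm across, 24 mm high, loose on the table off the -y end of the jig; origin at the centre of its underside
- wood_chuck: bystander: small round wooden chuck, 62 mm across, 34 mm high, loose on the table behind the rail; origin at the centre of its underside
- chisel: bystander: chisel with wooden handle, 210 mm long, 27 mm wide and high, loose on the table in front of the jig; origin under its middle, long axis along its own y
Not all that is in view belongs to the job. Leave any red or turquoise look-alike of the brass_ring alone.

How it is judged:
By the outcome, as a careful person would: the job done as asked, in the order asked, and still so for the second after the job is handed in, with the robot touching nothing.
It also fails if it takes over 48 s, if anything falls off the work surface, if the arm or the gripper's body presses on something with over 40 N, if the wrist force passes 120 N, or if a joint passes its speed limit or range.

## Working session

There is one attempt and no reset: what is moved stays moved. The work goes in short steps, Python scripts to look and compute and a shell command to move; the robot and the scene stay as the last step left them, time stands still between calls to the robot, and variables do not carry over. Pictures are saved under pics/ and viewed, about 8 in all and at most 12, crops included, and the job is handed in when it is done.

```bash
mkdir -p pics; ls
python3 - <<'E'
from cell import *
import cv2,numpy as np
print(tip_reach, observe())
for n in("scene","side"):
    p,d=read_camera(n); cv2.imwrite(f"pics/{n}0.png",p[:,:,::-1]); np.save(f"pics/{n}0.npy",d); c=get_calibration(n); print(n,c)
print(get_calibration("wrist"))
a=cv2.imread("pics/scene0.png");b=cv2.imread("pics/side0.png")
E
```

```text
pics
0.025 {'time': 0.0, 'qpos': array([-1.44099745e+00,  3.42692143e-01,  1.52505716e+00, -1.26400252e-09,
        1.27539605e+00, -1.45976672e-01]), 'qvel': array([-0.00029706, -0.00020745,  0.00144823,  0.00054733, -0.00138588,
       -0.00039657]), 'joint_efforts': array([-4.32506258e-04, -4.31241131e+01, -2.44222981e+01,  7.19081727e-02,
        5.57168364e-02, -1.50578148e-04]), 'tool_pos': array([ 0.1429365, -0.504765 ,  0.2510468]), 'tool_rot': array([-1.71677222,  1.56924363,  1.70059598]), 'contact_force': array([-0.45075064, -0.00914633,  0.72906741]), 'torque': array([-0.03471308,  0.00837719,  0.0063666 ]), 'opening': 0.09153639056279998}
scene {'vertical_fov': 53.25585545138236, 'cx': 252.9404829553405, 'cy': 191.5267173310828, 'pose': array([[-0.91076308, -0.29713518,  0.28674258,  0.333744  ],
       [-0.41279985,  0.63777316, -0.65026278,  0.50424153],
       [ 0.01033923, -0.71060262, -0.7035176 ,  0.6640157 ],
       [ 0.        ,  0.        ,  0.        ,  1.        ]])}
side {'vertical_fov': 54.69915754646391, 'cx': 250.28298327909997, 'cy': 190.36444171858, 'pose': array([[-0.84991326, -0.22256545,  0.47761079,  0.14582148],
       [-0.52671721,  0.38415921, -0.7582814 ,  0.62941975],
       [-0.01471134, -0.89603924, -0.44373106,  0.45129487],
       [ 0.        ,  0.        ,  0.        ,  1.        ]])}
{'vertical_fov': 68.0884133235116, 'cx': 256.1938270857745, 'cy': 188.75462640355735, 'T_tool_cam': array([[-2.48763978e-04, -2.69745603e-01,  9.62931590e-01,
        -1.32393967e-01],
       [ 9.99999877e-01, -4.79504895e-04,  1.24016712e-04,
         1.58881768e-03],
       [ 4.28277448e-04,  9.62931503e-01,  2.69745689e-01,
        -7.27999654e-02],
       [ 0.00000000e+00,  0.00000000e+00,  0.00000000e+00,
         1.00000000e+00]])}
```

View pics/scene0.png

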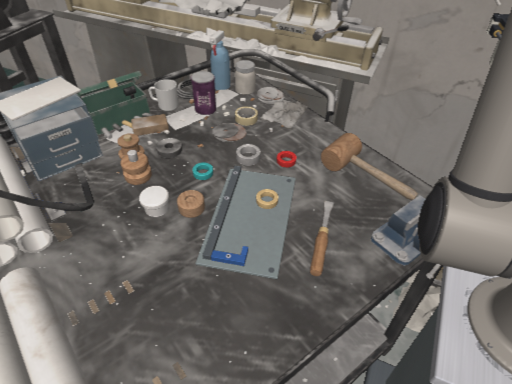

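View pics/side0.png

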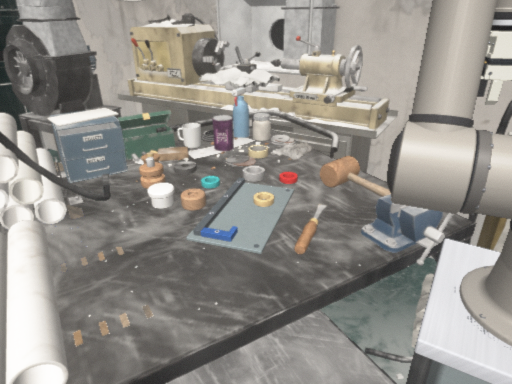

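The scene view shows the brass ring on the plate at (267,198). The look-alikes are red (287,158), turquoise (203,171) and a pale ring far back at (246,115). Only the (267,198) one lies on the jig's plate, so I'm taking that one. Next I'll confirm it in a crop and measure.

```bash
cat > h.py <<'E'
import numpy as np,cv2
from cell import *
def K(c): f=192/np.tan(np.radians(c["vertical_fov"])/2); return f,c["cx"],c["cy"]
def cast(uv,z,c,T):
    f,cx,cy=K(c); uv=np.atleast_2d(uv).astype(float)
    r=np.c_[(uv[:,0]-cx)/f,(uv[:,1]-cy)/f,np.ones(len(uv))]@T[:3,:3].T
    s=(z-T[2,3])/r[:,2]; return T[:3,3]+s[:,None]*r
def rect(name,img,z=0.01):
    pass
E
python3 - <<'E'
from h import *
n="scene";c=get_calibration(n);T=c["pose"];a=cv2.imread("pics/scene0.png");hsv=cv2.cvtColor(a,cv2.COLOR_BGR2HSV)
for s,box in (("scene",(185,150,350,290)),):
    x0,y0,x1,y1=box; cv2.imwrite("pics/crop1.png",cv2.resize(a[y0:y1,x0:x1],None,fx=4.2,fy=4.2,interpolation=cv2.INTER_CUBIC))
for n in("scene","side"):
    c=get_calibration(n);T=c["pose"];a=cv2.imread(f"pics/{n}0.png");hsv=cv2.cvtColor(a,cv2.COLOR_BGR2HSV)
    for nm,lo,hi,z in (("brass",(15,90,110),(32,255,255),.026),("blue",(105,150,60),(125,255,255),.024),("plate",(80,25,60),(110,90,200),.01)):
        m=cv2.inRange(hsv,lo,hi)
        cs=cv2.findContours(m,cv2.RETR_EXTERNAL,cv2.CHAIN_APPROX_NONE)[0]
        for k in cs:
            if cv2.contourArea(k)<80: continue
            x,y,w,h=cv2.boundingRect(k)
            if not(180<x<330 and 150<y<300): continue
            P=cast(k[:,0],z,c,T)
            if nm=="brass": print(n,nm,(x,y,w,h),cv2.minEnclosingCircle((P[:,:2]*1000).astype(np.float32)))
            else:
                r=cv2.minAreaRect((P[:,:2]*1000).astype(np.float32)); print(n,nm,(x,y,w,h),r,cv2.boxPoints(r).round(1).tolist())
E
```

```text
scene brass (257, 189, 21, 20) ((555.0130004882812, -78.93990325927734), 31.068700790405273)
scene blue (212, 247, 35, 18) ((562.7212524414062, 101.11308288574219), (69.22793579101562, 42.024234771728516), 24.82962417602539) [[522.5, 105.5999984741211], [540.0999755859375, 67.5], [603.0, 96.5999984741211], [585.2999877929688, 134.6999969482422]]
```

View pics/crop1.png

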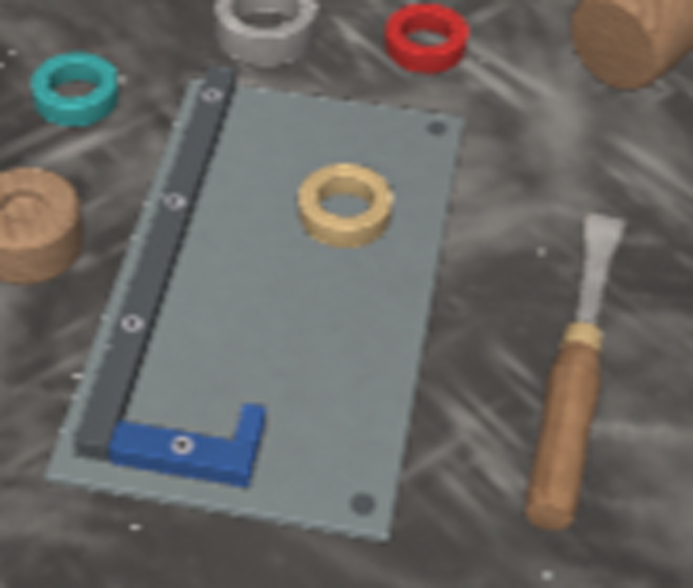

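The crop shows the brass ring alone on the plate at crop (345,200), with the rail on the left, the blue nest at lower left and the chisel at right. I'll fit the jig pose from these corner points.

```bash
cat >> h.py <<'E'
def fit(J,W):
    J=np.array(J,float);W=np.array(W,float);a,b=J.mean(0),W.mean(0);H=(J-a).T@(W-b)
    t=np.arctan2(H[0,1]-H[1,0],H[0,0]+H[1,1]);R=np.array([[np.cos(t),-np.sin(t)],[np.sin(t),np.cos(t)]])
    o=b-R@a; return t,o,np.hypot(*((J@R.T+o)-W).T)
E
python3 - <<'E'
from h import *
c=get_calibration("scene");T=c["pose"]
P=[((192,80),80,-150,10),((463,118),-90,-150,10),((388,538),-90,150,10),((48,476),80,150,10),((243,404),-8,97,24),((266,406),-20,97,24),((233,439),-8,120,24),((121,424),50,120,24),((238,72),50,-148,24),((208,68),68,-148,24)]
W=[cast(np.array(p)/4.2+[185,150]-.38,z/1000,c,T)[0,:2]*1000 for p,_,_,z in P]
t,o,e=fit([[x,y] for _,x,y,_ in P],W); print(np.degrees(t),o,e.round(1))
R=np.array([[np.cos(t),-np.sin(t)],[np.sin(t),np.cos(t)]])
r=cast(np.array((345.5,197.5))/4.2+[185,150]-.38,.026,c,T)[0,:2]*1000;print(r,(r-o)@R)
# things near, silhouettes
for n,p,z in(("steel",(266,18),.024),("chuck",(25,225),.034),("chisel tip",(605,218),.01),("chisel end",(550,520),.014)):
    r=cast(np.array(p)/4.2+[185,150],z,c,T)[0,:2]*1000;print(n,r,(r-o)@R)
from scipy.spatial.transform import Rotation as Ro
print(Ro.from_euler("xyz",observe()["tool_rot"]).as_matrix().round(3))
E
```

```text
13.114141674230487 [577.26543401 -24.74893672] [1.6 1.7 1.5 2.5 0.7 1.8 1.8 1.8 1.7 1.7]
[557.22196587 -83.75641174] [-32.9090405  -52.92086334]
steel [ 663.15923359 -209.18388583] [  41.8069305  -199.11347473]
chuck [701.61978277  16.37904827] [130.44278509  11.84039787]
chisel tip [ 422.38827163 -144.60014532] [-178.03120934  -81.58514652]
chisel end [389.30351119  62.16249245] [-163.34039352  127.2917782 ]
[[-0.     0.272 -0.962]
 [ 0.001 -0.962 -0.272]
 [-1.    -0.001 -0.   ]]
```

```bash
python3 -m crank '[{"fingers":-1,"tx":0,"ty":-0.5,"tz":-0.8,"roll":0},{"fingers":-1,"tx":0,"ty":-1.3,"tz":-2,"roll":0},{"fingers":-1,"tx":0.3,"ty":-2.2,"tz":-3.4,"roll":0.1},{"fingers":-1,"tx":0.6,"ty":-3.1,"tz":-4.8,"roll":0.2},{"fingers":-1,"tx":0.9,"ty":-4,"tz":-6.2,"roll":0.27},{"fingers":-1,"tx":1.2,"ty":-4.9,"tz":-7.6,"roll":0.27},{"fingers":-1,"tx":1.4,"ty":-5.6,"tz":-8.7,"roll":0.27},{"fingers":-1,"tx":1.5,"ty":-5.9,"tz":-9.2,"roll":0.27}]' 20
cat >> h.py <<'E'
from scipy.spatial.transform import Rotation as Ro
TH=np.radians(13.11);O=np.array([.5773,-.0247]);RJ=np.array([[np.cos(TH),-np.sin(TH)],[np.sin(TH),np.cos(TH)]])
def where(goal=None,z=None):
    s=observe();R=Ro.from_euler("xyz",s["tool_rot"]).as_matrix();p=s["tool_pos"]
    nz=-R[:2,2]@RJ
    print("t",round(s["time"],2),"jig",((p[:2]-O)@RJ*1000).round(1),"tip z",round((p[2]-.025)*1000,1),"-z yaw in jig",round(np.degrees(np.arctan2(nz[1],nz[0])),1),"F jig",(s["contact_force"][:2]@RJ).round(1),s["contact_force"][2].round(1),"open",s["opening"].round(4))
    if goal is not None:
        d=np.r_[O+RJ@(np.array(goal)/1000),z/1000+.025]-p; print("move tx,ty,tz",(R.T@d/.04).round(2))
E
python3 -c "
from h import *
where((-84,-53),14)
p,d=read_camera('wrist');cv2.imwrite('pics/w1.png',p[:,:,::-1])"
```

```text
time: 1.1
tool_pos: [0.4339, -0.1753, 0.191]
tool_rot: [-0.985, 1.57, 2.387]
contact_force: [-0.3, -0.5, 0.2]
opening: 0.0164Traceback (most recent call last):
  File "<string>", line 3, in <module>
    where((-84,-53),14)
    ~~~~~^^^^^^^^^^^^^^
  File "h.py", line 19, in where
    print("t",round(s["time"],2),"jig",((p[:2]-O)@RJ*1000).round(1),"tip z",round((p[2]-.025)*1000,1),"-z yaw in jig",round(np.degrees(np.arctan2(nz[1],nz[0])),1),"F jig",(s["contact_force"][:2]@RJ).round(1),s["contact_force"][2].round(1),"open",s["opening"].round(4))
                                                                                                                                                                                                                                                      ^^^^^^^^^^^^^^^^^^
AttributeError: 'float' object has no attribute 'round'
```

```bash
sed -i 's/s\["opening"\].round(4)/round(s["opening"],4)/' h.py
python3 -c "
from h import *
where((-84,-53),60)
p,d=read_camera('wrist');cv2.imwrite('pics/w1.png',p[:,:,::-1])"
```

```text
t 1.1 jig [-173.8 -114.2] tip z 166.0 -z yaw in jig 0.1 F jig [-0.4 -0.5] 0.2 open 0.0164
move tx,ty,tz [ 2.65 -1.52 -2.25]
```

View pics/w1.png

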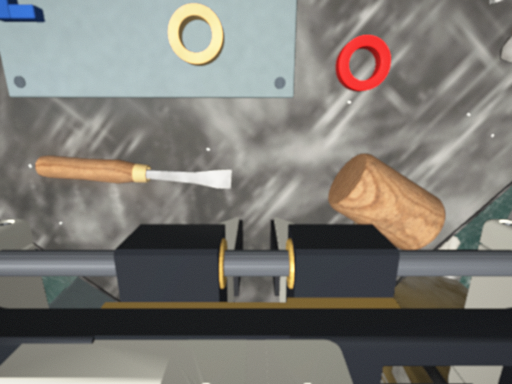

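The wrist view shows the brass ring at (195,34), the chisel at (135,170), the mallet at (385,200) and the fingers nearly shut. Next I'll move above the start of the push and re-measure from there.

```bash
python3 -m crank '[{"fingers":-1,"tx":0.1,"ty":-0.3,"tz":-0.45,"roll":0},{"fingers":-1,"tx":0.4,"ty":-0.8,"tz":-1.15,"roll":0},{"fingers":-1,"tx":0.9,"ty":-1.3,"tz":-1.9,"roll":0},{"fingers":-1,"tx":1.5,"ty":-1.52,"tz":-2.25,"roll":0},{"fingers":-1,"tx":2.1,"ty":-1.52,"tz":-2.25,"roll":0},{"fingers":-1,"tx":2.5,"ty":-1.52,"tz":-2.25,"roll":0},{"fingers":-1,"tx":2.65,"ty":-1.52,"tz":-2.25,"roll":0},{"fingers":-1,"tx":2.65,"ty":-1.52,"tz":-2.25,"roll":0}]'
python3 -c "
from h import *
where((-84,-53),14)
s=observe();T=np.eye(4);T[:3,:3]=Ro.from_euler('xyz',s['tool_rot']).as_matrix();T[:3,3]=s['tool_pos']
p,d=read_camera('wrist');a=p[:,:,::-1].copy();cv2.imwrite('pics/w2.png',a);c=get_calibration('wrist');T=T@c['T_tool_cam']
m=cv2.inRange(cv2.cvtColor(a,cv2.COLOR_BGR2HSV),(15,60,110),(32,255,255))
for k in cv2.findContours(m,cv2.RETR_EXTERNAL,cv2.CHAIN_APPROX_NONE)[0]:
    if cv2.contourArea(k)>400:
        P=cast(k[:,0],.026,c,T)[:,:2];print(cv2.boundingRect(k),cv2.minEnclosingCircle(((P-O)@RJ*1000).astype(np.float32)))
"
```

```text
time: 2.15
tool_pos: [0.5065, -0.0984, 0.0856]
tool_rot: [-0.438, 1.57, 2.932]
contact_force: [0.1, -0.0, -0.3]
opening: 0.0007
t 2.15 jig [-85.6 -55.7] tip z 60.6 -z yaw in jig -0.0 F jig [ 0.1 -0.1] -0.3 open 0.0007
move tx,ty,tz [ 1.16 -0.07 -0.04]
(218, 100, 77, 78) ((-32.5274658203125, -57.353275299072266), 25.76947021484375)
```

View pics/w2.png

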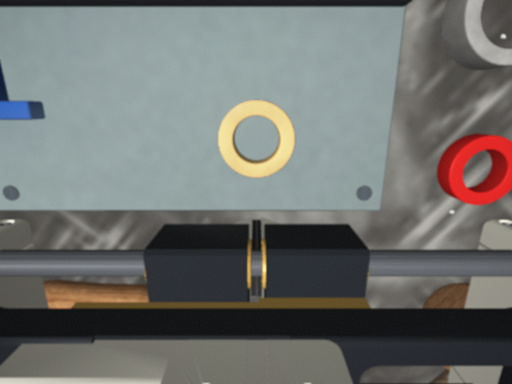

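The wrist view shows the ring at (256,139), the plate's near edge at row 209 and the rail foot at row ~6. The closed fingers are thin, so I'll push with the two tips slightly open as a cradle. First I'll check the jig frame with these edges and open the fingers to about 28 mm while descending.

```bash
python3 -c "
from h import *
s=observe();T=np.eye(4);T[:3,:3]=Ro.from_euler('xyz',s['tool_rot']).as_matrix();T[:3,3]=s['tool_pos'];print(s['qpos'].round(2))
c=get_calibration('wrist');T=T@c['T_tool_cam']
for n,uv in(('near edge',[(50,209.5),(350,209.5)]),('right edge',[(404,20),(381,205)]),('rail foot',[(50,6),(380,5)])):print(n,((cast(uv,.01,c,T)[:,:2]-O)@RJ*1000).round(1).tolist())
print('keeper top',((cast([(43,103)],.024,c,T)[:,:2]-O)@RJ*1000).round(1).tolist())
"
python3 -m crank '[{"fingers":-0.4,"tx":0.1,"ty":-0.0,"tz":-0.0,"roll":0},{"fingers":-0.4,"tx":0.4,"ty":0,"tz":0,"roll":0},{"fingers":-0.4,"tx":0.7,"ty":0.04,"tz":0,"roll":0},{"fingers":-0.4,"tx":0.95,"ty":0.04,"tz":0,"roll":0},{"fingers":-0.4,"tx":1.1,"ty":0.04,"tz":0,"roll":0},{"fingers":-0.4,"tx":1.14,"ty":0.04,"tz":0,"roll":0},{"fingers":-0.4,"tx":1.14,"ty":0.04,"tz":0,"roll":0},{"fingers":-0.4,"tx":1.14,"ty":0.04,"tz":0,"roll":0}]'
python3 -c "
from h import *
where((-63,-57.4),14)"
```

```text
[-0.34  0.52  1.76 -0.    0.86  1.  ]
near edge [[-87.4, 102.8], [-87.7, -130.5]]
right edge [[43.6, -154.2], [-84.0, -154.2]]
rail foot [[51.8, 75.4], [52.2, -137.5]]
keeper top [[-8.4, 82.1]]
time: 3.2
tool_pos: [0.5073, -0.0999, 0.0404]
tool_rot: [2.451, 1.57, -0.462]
contact_force: [-0.9, 0.4, -0.2]
opening: 0.0273
t 3.2 jig [-85.2 -57.4] tip z 15.4 -z yaw in jig -0.0 F jig [-0.8  0.6] -0.2 open 0.0273
move tx,ty,tz [ 0.04  0.   -0.56]
```

```bash
echo 'O=O+RJ@np.array([.002,-.004])' >> h.py
python3 -m crank '[{"fingers":-0.4,"tx":0.02,"ty":0,"tz":-0.2,"roll":0},{"fingers":-0.4,"tx":0.02,"ty":0,"tz":-0.4,"roll":0},{"fingers":-0.4,"tx":0.02,"ty":0,"tz":-0.6,"roll":0},{"fingers":-0.4,"tx":0.02,"ty":0,"tz":-0.8,"roll":0},{"fingers":-0.4,"tx":0.02,"ty":0,"tz":-1.0,"roll":0},{"fingers":-0.4,"tx":0.02,"ty":0,"tz":-1.2,"roll":0},{"fingers":-0.4,"tx":0.02,"ty":0,"tz":-1.4,"roll":0},{"fingers":-0.4,"tx":0.02,"ty":0,"tz":-1.6,"roll":0}]'
cat >> h.py <<'E'
def ring(n):
    s=observe();T=np.eye(4);T[:3,:3]=Ro.from_euler('xyz',s['tool_rot']).as_matrix();T[:3,3]=s['tool_pos']
    p,d=read_camera('wrist');a=p[:,:,::-1].copy();cv2.imwrite(f'pics/{n}.png',a);c=get_calibration('wrist');T=T@c['T_tool_cam']
    m=cv2.inRange(cv2.cvtColor(a,cv2.COLOR_BGR2HSV),(15,60,110),(32,255,255))
    for k in cv2.findContours(m,cv2.RETR_EXTERNAL,cv2.CHAIN_APPROX_NONE)[0]:
        if cv2.contourArea(k)>400:
            P=cast(k[:,0],.026,c,T)[:,:2];print(cv2.boundingRect(k),cv2.minEnclosingCircle(((P-O)@RJ*1000).astype(np.float32)))
E
python3 -c "
from h import *
where((-7.6,-53.4),14); ring('w3')"
```

```text
time: 4.2
tool_pos: [0.5699, -0.0852, 0.0393]
tool_rot: [1.121, 1.571, -1.792]
contact_force: [-1.2, -0.1, 0.5]
opening: 0.0279
t 4.2 jig [-22.9 -53.2] tip z 14.3 -z yaw in jig -0.0 F jig [-1.2  0.1] 0.5 open 0.0279
move tx,ty,tz [ 0.01  0.   -0.38]
(208, 139, 97, 95) ((9.124671936035156, -54.86503601074219), 26.293922424316406)
```

View pics/w3.png

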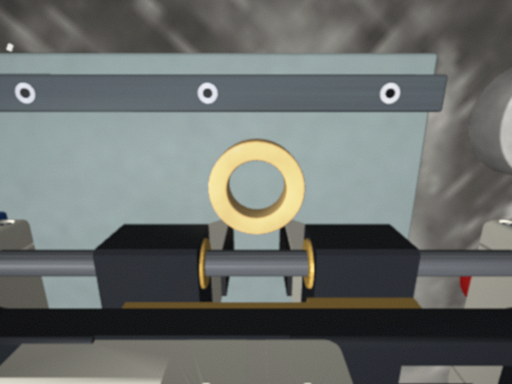

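The cradle holds the ring at (256,187) and the rail's inner edge is at row 111, with about 15 mm to go. I'll push slowly to contact.

```bash
python3 -m crank '[{"fingers":-0.4,"tx":0,"ty":0,"tz":-0.08,"roll":0},{"fingers":-0.4,"tx":0,"ty":0,"tz":-0.16,"roll":0},{"fingers":-0.4,"tx":0,"ty":0,"tz":-0.22,"roll":0},{"fingers":-0.4,"tx":0,"ty":0,"tz":-0.27,"roll":0},{"fingers":-0.4,"tx":0,"ty":0,"tz":-0.31,"roll":0},{"fingers":-0.4,"tx":0,"ty":0,"tz":-0.34,"roll":0},{"fingers":-0.4,"tx":0,"ty":0,"tz":-0.36,"roll":0},{"fingers":-0.4,"tx":0,"ty":0,"tz":-0.36,"roll":0}]'
python3 -c "
from h import *
where((-7.6,-53.4),14); ring('w4')
a=cv2.imread('pics/w4.png');print(a[95:135,150].sum(1))"
```

```text
time: 5.25
tool_pos: [0.5835, -0.0821, 0.0393]
tool_rot: [2.302, 1.571, -0.611]
contact_force: [-0.8, -0.3, 0.4]
opening: 0.0279
t 5.25 jig [ -9.  -53.3] tip z 14.3 -z yaw in jig -0.0 F jig [-0.9 -0.2] 0.4 open 0.0279
move tx,ty,tz [ 0.01  0.   -0.03]
(209, 140, 96, 94) ((23.15635108947754, -54.89909362792969), 26.38840675354004)
[495 495 491 494 492 493 495 467 392 321 299 310 318 324 328 332 334 325
 331 324 330 334 335 333 332 332 332 326 320 330 323 324 321 318 318 320
 321 324 320 321]
```

```bash
python3 -m crank '[{"fingers":-0.4,"tx":0,"ty":0,"tz":-0.01,"roll":0},{"fingers":-0.4,"tx":0,"ty":0,"tz":-0.02,"roll":0},{"fingers":-0.4,"tx":0,"ty":0,"tz":-0.03,"roll":0},{"fingers":-0.4,"tx":0,"ty":0,"tz":-0.04,"roll":0},{"fingers":-0.4,"tx":0,"ty":0,"tz":-0.05,"roll":0},{"fingers":-0.4,"tx":0,"ty":0,"tz":-0.06,"roll":0},{"fingers":-0.4,"tx":0,"ty":0,"tz":-0.07,"roll":0},{"fingers":-0.4,"tx":0,"ty":0,"tz":-0.07,"roll":0}]'
python3 -c "
from h import *
where(); ring('w5')"
```

```text
time: 6.3
tool_pos: [0.5845, -0.0817, 0.0391]
tool_rot: [-0.2, 1.567, -3.113]
contact_force: [-8.9, -2.8, 4.2]
opening: 0.0273
t 6.3 jig [ -7.9 -53.2] tip z 14.1 -z yaw in jig -0.0 F jig [-9.3 -0.7] 4.2 open 0.0273
(209, 141, 96, 94) ((23.709421157836914, -54.67973327636719), 26.31671142578125)
```

View pics/w5.png

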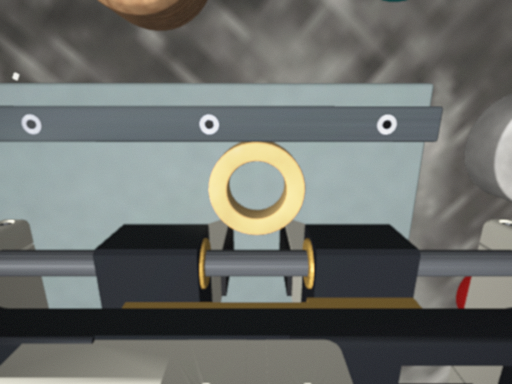

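The ring touches the rail at (256,141) with 9 N back force. I'll back off, lift, and turn the hand to push along the rail.

```bash
python3 -m crank '[{"fingers":-0.4,"tx":0,"ty":0,"tz":0.2,"roll":0},{"fingers":-0.4,"tx":0,"ty":0,"tz":0.6,"roll":0},{"fingers":-0.5,"tx":-0.4,"ty":0.4,"tz":1.1,"roll":-0.5},{"fingers":-0.6,"tx":-0.9,"ty":0.9,"tz":1.2,"roll":-1.5},{"fingers":-0.6,"tx":-1,"ty":1.2,"tz":1.2,"roll":-2.5},{"fingers":-0.6,"tx":-1,"ty":1.3,"tz":1.2,"roll":-3.5},{"fingers":-0.6,"tx":-1,"ty":1.3,"tz":1.2,"roll":-4.5},{"fingers":-0.6,"tx":-1,"ty":1.3,"tz":1.2,"roll":-5.2}]'
python3 -c "
from h import *
where((26,-105),50)"
```

```text
time: 7.35
tool_pos: [0.5516, -0.1431, 0.0795]
tool_rot: [1.813, 1.569, -0.188]
contact_force: [0.1, -0.2, -0.3]
opening: 0.0184
t 7.35 jig [ -53.8 -105.5] tip z 54.5 -z yaw in jig 52.2 F jig [ 0.1 -0.2] -0.3 open 0.0184
move tx,ty,tz [ 0.12  1.57 -1.23]
```

```bash
python3 -m crank '[{"fingers":-0.6,"tx":0,"ty":0.2,"tz":-0.16,"roll":-0.8},{"fingers":-0.6,"tx":0,"ty":0.5,"tz":-0.4,"roll":-1.6},{"fingers":-0.6,"tx":0,"ty":0.9,"tz":-0.7,"roll":-2.4},{"fingers":-0.6,"tx":0,"ty":1.3,"tz":-1.0,"roll":-3.2},{"fingers":-0.6,"tx":0,"ty":1.5,"tz":-1.16,"roll":-3.78},{"fingers":-0.6,"tx":0,"ty":1.57,"tz":-1.23,"roll":-3.78},{"fingers":-0.6,"tx":0,"ty":1.57,"tz":-1.23,"roll":-3.78},{"fingers":-0.6,"tx":0,"ty":1.57,"tz":-1.23,"roll":-3.78}]'
python3 -c "
from h import *
where((26,-105),14);ring('w6')"
```

```text
time: 8.35
tool_pos: [0.6285, -0.1248, 0.0793]
tool_rot: [-1.711, 1.571, -3.058]
contact_force: [0.6, -0.0, 0.3]
opening: 0.0182
t 8.35 jig [  25.2 -105.1] tip z 54.3 -z yaw in jig 89.7 F jig [ 0.6 -0.1] 0.3 open 0.0182
move tx,ty,tz [ 1.01  0.02 -0.  ]
(104, 298, 301, 10) ((23.29821014404297, -180.54034423828125), 115.2686538696289)
(213, 101, 80, 80) ((23.092205047607422, -54.512332916259766), 25.940359115600586)
(459, 0, 34, 79) ((153.98484802246094, 4.411136627197266), 24.0838623046875)
(391, 0, 70, 105) ((134.55697631835938, -4.066705703735352), 30.620847702026367)
```

View pics/w6.png

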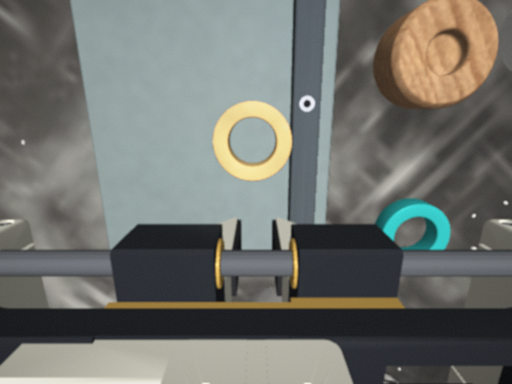

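The ring is still on the rail at (252,140). Before descending over the rail, I'll check from the depth image how low the black finger carriers hang.

```bash
python3 -c "
from h import *
p,d=read_camera('wrist');c=get_calibration('wrist');f,cx,cy=K(c);T=c['T_tool_cam']
for u,v in((330,226),(330,232),(345,245),(345,285),(280,224),(286,235),(240,224)):
    z=d[v,u];print(u,v,((T@[(u-cx)/f*z,(v-cy)/f*z,z,1])[:3]*1000).round(1))"
```

```text
330 226 [-47.3  24.1 -34.7]
330 232 [-52.   22.9 -34.7]
345 245 [-60.9  24.8 -34.9]
345 285 [-64.4  24.6 -24.6]
280 224 [14.4 13.5 -9.5]
286 235 [ 0.9 15.4 -9.2]
240 224 [17.5 -9.  -8.3]
```

```bash
python3 -m crank '[{"fingers":-0.6,"tx":0.2,"ty":0,"tz":0,"roll":0},{"fingers":-0.6,"tx":0.5,"ty":0,"tz":0,"roll":0},{"fingers":-0.6,"tx":0.8,"ty":0.0,"tz":0,"roll":0},{"fingers":-0.6,"tx":1.0,"ty":0,"tz":0,"roll":0},{"fingers":-0.6,"tx":1.0,"ty":0,"tz":-0.1,"roll":0},{"fingers":-0.6,"tx":1.0,"ty":0,"tz":-0.25,"roll":0},{"fingers":-0.6,"tx":1.0,"ty":0,"tz":-0.4,"roll":0},{"fingers":-0.6,"tx":1.0,"ty":0,"tz":-0.55,"roll":0}]'
python3 -c "
from h import *
where((26,60),14);ring('w7')"
python3 -m crank '[{"fingers":-0.6,"tx":0,"ty":0,"tz":-0.12,"roll":0},{"fingers":-0.6,"tx":0,"ty":0,"tz":-0.24,"roll":0},{"fingers":-0.6,"tx":0,"ty":0.0,"tz":-0.36,"roll":0},{"fingers":-0.6,"tx":0,"ty":0,"tz":-0.48,"roll":0},{"fingers":-0.6,"tx":0,"ty":0,"tz":-0.6,"roll":0},{"fingers":-0.6,"tx":0,"ty":0,"tz":-0.72,"roll":0},{"fingers":-0.6,"tx":0,"ty":0,"tz":-0.84,"roll":0},{"fingers":-0.6,"tx":0,"ty":0,"tz":-0.96,"roll":0}]'
python3 -c "
from h import *
where((26,60),14);ring('w8')"
```

```text
time: 9.45
tool_pos: [0.624, -0.1029, 0.0396]
tool_rot: [0.603, 1.57, -0.742]
contact_force: [0.6, -0.8, 0.4]
opening: 0.0187
t 9.45 jig [ 25.7 -82.7] tip z 14.6 -z yaw in jig 89.8 F jig [ 0.4 -1. ] 0.4 open 0.0187
move tx,ty,tz [ 0.01 -0.01 -3.57]
(105, 298, 299, 10) ((24.50616455078125, -126.85993957519531), 90.04752349853516)
(202, 131, 98, 96) ((22.79039764404297, -48.459632873535156), 26.215944290161133)
(423, 61, 54, 90) ((123.88897705078125, -12.752153396606445), 24.240018844604492)
(435, 17, 77, 134) ((137.32919311523438, -2.2562217712402344), 31.051172256469727)
time: 10.5
tool_pos: [0.6153, -0.0656, 0.0393]
tool_rot: [0.087, 1.571, -1.259]
contact_force: [0.2, -1.6, 2.9]
opening: 0.0184
t 10.5 jig [ 25.7 -44.4] tip z 14.3 -z yaw in jig 89.8 F jig [-0.1 -1.6] 2.9 open 0.0184
move tx,ty,tz [ 0.01 -0.   -2.61]
(105, 298, 299, 10) ((24.476184844970703, -88.30789184570312), 89.84600830078125)
(483, 181, 27, 36) ((155.6027069091797, -20.435684204101562), 9.98544692993164)
(412, 147, 77, 77) ((130.12989807128906, -14.337730407714844), 28.794315338134766)
(202, 131, 98, 96) ((22.940763473510742, -10.205949783325195), 26.206012725830078)
(423, 106, 89, 84) ((136.40139770507812, 2.6263558864593506), 26.630624771118164)
```

View pics/w8.png

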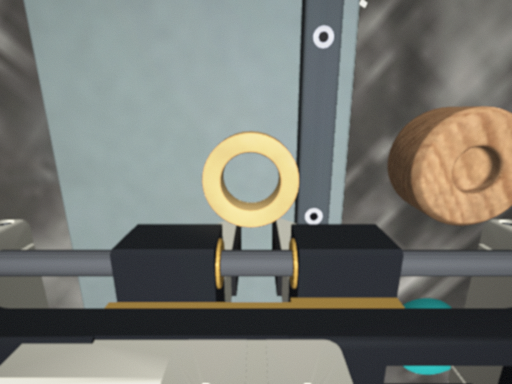

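The ring is at (251,179) and its right edge (299) is level with the rail edge (~301). The side force is about zero, so I'll add about 1.5 mm of lean while advancing.

```bash
python3 -m crank '[{"fingers":-0.6,"tx":0,"ty":0.02,"tz":-0.1,"roll":0},{"fingers":-0.6,"tx":0,"ty":0.03,"tz":-0.2,"roll":0},{"fingers":-0.6,"tx":0,"ty":0.04,"tz":-0.3,"roll":0},{"fingers":-0.6,"tx":0,"ty":0.04,"tz":-0.4,"roll":0},{"fingers":-0.6,"tx":0,"ty":0.04,"tz":-0.5,"roll":0},{"fingers":-0.6,"tx":0,"ty":0.04,"tz":-0.6,"roll":0},{"fingers":-0.6,"tx":0,"ty":0.04,"tz":-0.7,"roll":0},{"fingers":-0.6,"tx":0,"ty":0.04,"tz":-0.8,"roll":0}]'
python3 -c "
from h import *
where((27,60),14);ring('w9')
a=cv2.imread('pics/w9.png');b=cv2.imread('pics/w8.png')
for i in (a,b):print(i[178,285:325].sum(1))"
```

```text
time: 11.55
tool_pos: [0.6091, -0.0346, 0.0394]
tool_rot: [-1.424, 1.569, -2.77]
contact_force: [-4.3, -5.0, 4.6]
opening: 0.0188
t 11.55 jig [ 26.7 -12.8] tip z 14.4 -z yaw in jig 89.8 F jig [-5.4 -3.9] 4.6 open 0.0188
move tx,ty,tz [ 0.01  0.   -1.82]
(105, 298, 300, 10) ((25.633323669433594, -56.73994827270508), 90.2072525024414)
(401, 209, 37, 41) ((120.5818099975586, -6.484864711761475), 14.205484390258789)
(410, 169, 102, 75) ((137.13525390625, 9.805190086364746), 27.14584732055664)
(200, 131, 98, 96) ((22.825225830078125, 21.789562225341797), 26.24510955810547)
[616 616 615 614 617 615 621 619 618 620 610 541 396 288 285 301 307 305
 316 317 315 314 317 309 308 320 304 309 304 313 318 314 316 312 317 317
 307 317 312 318]
[624 619 621 619 619 619 619 624 625 622 626 622 608 517 360 278 288 305
 306 306 309 311 306 309 312 308 314 300 308 311 310 317 314 312 317 320
 322 314 319 316]
```

Extra lean left the ring's x unchanged (22.8) and raised a 5 N reaction, so it is bearing on the rail. Continuing along it.

```bash
python3 -m crank '[{"fingers":-0.6,"tx":0,"ty":0,"tz":-0.13,"roll":0},{"fingers":-0.6,"tx":0,"ty":0,"tz":-0.26,"roll":0},{"fingers":-0.6,"tx":0,"ty":0,"tz":-0.39,"roll":0},{"fingers":-0.6,"tx":0,"ty":0,"tz":-0.52,"roll":0},{"fingers":-0.6,"tx":0,"ty":0,"tz":-0.65,"roll":0},{"fingers":-0.6,"tx":0,"ty":0,"tz":-0.78,"roll":0},{"fingers":-0.6,"tx":0,"ty":0,"tz":-0.9,"roll":0},{"fingers":-0.6,"tx":0,"ty":0,"tz":-1.0,"roll":0}]'
python3 -c "
from h import *
where((27,60),14);ring('w10')"
```

```text
time: 12.6
tool_pos: [0.6, 0.0045, 0.0394]
tool_rot: [-1.483, 1.569, -2.829]
contact_force: [-4.5, -4.8, 4.9]
opening: 0.0185
t 12.6 jig [26.7 27.3] tip z 14.4 -z yaw in jig 89.8 F jig [-5.5 -3.6] 4.9 open 0.0185
move tx,ty,tz [ 0.01  0.   -0.82]
(105, 277, 321, 32) ((31.781475067138672, -15.570964813232422), 96.34478759765625)
(414, 276, 50, 32) ((133.59307861328125, -2.0833992958068848), 15.529393196105957)
(200, 131, 98, 96) ((23.180532455444336, 61.792545318603516), 26.204498291015625)
```

View pics/w10.png

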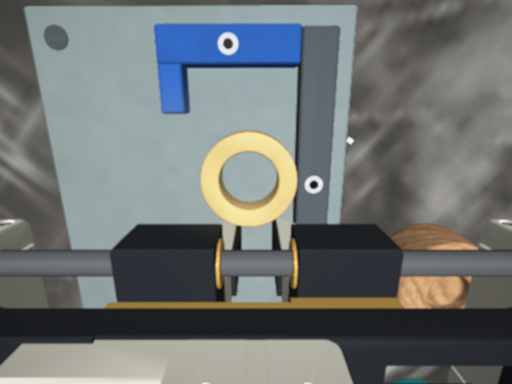

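The nest entry is ahead of the ring: stop face at row 66, keeper at (173,90), ring top at row 131, so about 32 mm remain.

```bash
python3 -m crank '[{"fingers":-0.6,"tx":0,"ty":0,"tz":-0.1,"roll":0},{"fingers":-0.6,"tx":0,"ty":0,"tz":-0.2,"roll":0},{"fingers":-0.6,"tx":0,"ty":0,"tz":-0.3,"roll":0},{"fingers":-0.6,"tx":0,"ty":0,"tz":-0.4,"roll":0},{"fingers":-0.6,"tx":0,"ty":0,"tz":-0.5,"roll":0},{"fingers":-0.6,"tx":0,"ty":0,"tz":-0.6,"roll":0},{"fingers":-0.6,"tx":0,"ty":0,"tz":-0.67,"roll":0},{"fingers":-0.6,"tx":0,"ty":0,"tz":-0.72,"roll":0}]'
python3 -c "
from h import *
where((27,60),14);ring('w11')"
python3 -m crank '[{"fingers":-0.6,"tx":0,"ty":0,"tz":-0.01,"roll":0},{"fingers":-0.6,"tx":0,"ty":0,"tz":-0.02,"roll":0},{"fingers":-0.6,"tx":0,"ty":0,"tz":-0.03,"roll":0},{"fingers":-0.6,"tx":0,"ty":0,"tz":-0.04,"roll":0},{"fingers":-0.6,"tx":0,"ty":0,"tz":-0.05,"roll":0},{"fingers":-0.6,"tx":0,"ty":0,"tz":-0.06,"roll":0},{"fingers":-0.6,"tx":0,"ty":0,"tz":-0.07,"roll":0},{"fingers":-0.6,"tx":0,"ty":0,"tz":-0.07,"roll":0}]'
python3 -c "
from h import *
where((27,60),14);ring('w12')"
```

```text
time: 13.65
tool_pos: [0.5935, 0.0325, 0.0394]
tool_rot: [-1.5, 1.569, -2.845]
contact_force: [-5.3, -3.9, 4.9]
opening: 0.0183
t 13.65 jig [26.7 56. ] tip z 14.4 -z yaw in jig 89.8 F jig [-6.1 -2.6] 4.9 open 0.0183
move tx,ty,tz [ 0.01  0.01 -0.1 ]
(105, 281, 364, 28) ((43.99465560913086, 15.363419532775879), 108.57511138916016)
(200, 131, 98, 96) ((23.199430465698242, 90.55106353759766), 26.202430725097656)
time: 14.7
tool_pos: [0.5929, 0.0351, 0.0393]
tool_rot: [-1.516, 1.569, -2.862]
contact_force: [-3.8, -5.5, 5.0]
opening: 0.0184
t 14.7 jig [26.7 58.7] tip z 14.3 -z yaw in jig 89.8 F jig [-4.9 -4.5] 5.0 open 0.0184
move tx,ty,tz [ 0.01  0.01 -0.03]
(105, 297, 301, 11) ((25.90894317626953, 14.865433692932129), 90.46585845947266)
(410, 287, 58, 22) ((135.5858917236328, 19.83357048034668), 16.78908920288086)
(200, 131, 98, 96) ((22.82795524597168, 93.35633850097656), 26.234508514404297)
```

```bash
python3 -m crank '[{"fingers":-0.6,"tx":0,"ty":0,"tz":-0.01,"roll":0},{"fingers":-0.6,"tx":0,"ty":0,"tz":-0.02,"roll":0},{"fingers":-0.6,"tx":0,"ty":0,"tz":-0.03,"roll":0},{"fingers":-0.6,"tx":0,"ty":0,"tz":-0.04,"roll":0},{"fingers":-0.6,"tx":0,"ty":0,"tz":-0.05,"roll":0},{"fingers":-0.6,"tx":0,"ty":0,"tz":-0.06,"roll":0},{"fingers":-0.6,"tx":0,"ty":0,"tz":-0.06,"roll":0},{"fingers":-0.6,"tx":0,"ty":0,"tz":-0.06,"roll":0}]'
python3 -c "
from h import *
where((27,60),14);ring('w13')
a=cv2.imread('pics/w13.png')
cv2.imwrite('pics/w13c.png',cv2.resize(a[50:240,140:350],None,fx=3,fy=3))"
```

```text
time: 15.75
tool_pos: [0.5926, 0.0365, 0.0394]
tool_rot: [-0.938, 1.568, -2.284]
contact_force: [-4.3, -8.9, 5.4]
opening: 0.0186
t 15.75 jig [26.7 60.2] tip z 14.4 -z yaw in jig 89.8 F jig [-6.2 -7.7] 5.4 open 0.0186
move tx,ty,tz [0.01 0.01 0.  ]
(105, 297, 301, 11) ((25.94442367553711, 16.201852798461914), 90.53278350830078)
(200, 133, 98, 94) ((22.949827194213867, 94.2812271118164), 26.290510177612305)
```

View pics/w13c.png

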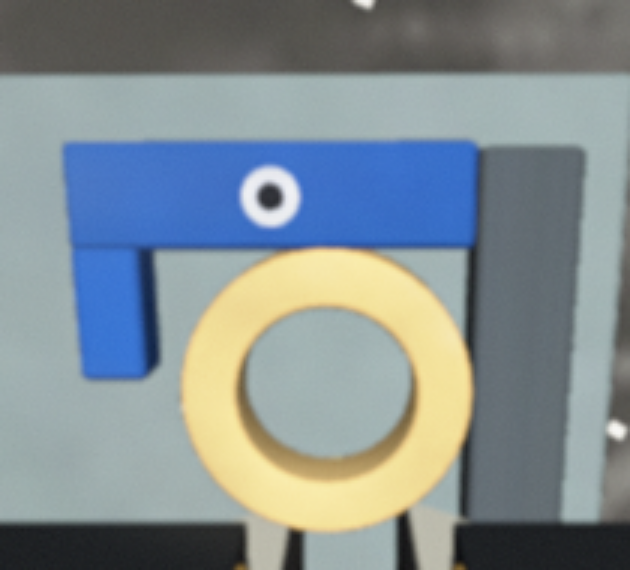

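The ring touches both the stop (top edge) and the rail (right edge). I'll press slightly more, then withdraw straight back and lift.

```bash
python3 -m crank '[{"fingers":-0.6,"tx":0,"ty":0,"tz":-0.01,"roll":0},{"fingers":-0.6,"tx":0,"ty":0,"tz":-0.02,"roll":0},{"fingers":-0.6,"tx":0,"ty":0,"tz":-0.03,"roll":0},{"fingers":-0.6,"tx":0,"ty":0,"tz":-0.04,"roll":0},{"fingers":-0.6,"tx":0,"ty":0,"tz":-0.05,"roll":0},{"fingers":-0.6,"tx":0,"ty":0,"tz":-0.05,"roll":0},{"fingers":-0.6,"tx":0,"ty":0,"tz":-0.05,"roll":0},{"fingers":-0.6,"tx":0,"ty":0,"tz":-0.05,"roll":0}]'
python3 -c "
from h import *
where();ring('w14')"
python3 -m crank '[{"fingers":-0.6,"tx":0,"ty":0,"tz":0.05,"roll":0},{"fingers":-0.6,"tx":0,"ty":0,"tz":0.2,"roll":0},{"fingers":-0.6,"tx":0,"ty":-0.1,"tz":0.5,"roll":0},{"fingers":-0.6,"tx":-0.2,"ty":-0.1,"tz":0.8,"roll":0},{"fingers":-0.6,"tx":-0.6,"ty":-0.1,"tz":1.0,"roll":0},{"fingers":-0.6,"tx":-1.1,"ty":-0.1,"tz":1.0,"roll":0},{"fingers":-0.6,"tx":-1.6,"ty":-0.1,"tz":1.0,"roll":0},{"fingers":-0.6,"tx":-2,"ty":-0.1,"tz":1.0,"roll":0}]'
python3 -c "
from h import *
where();ring('w15')
a=cv2.imread('pics/w15.png')
p,d=read_camera('scene');b=p[:,:,::-1][140:300,180:350];cv2.imwrite('pics/s15.png',b)
cv2.imwrite('pics/fin.png',np.hstack([cv2.resize(a[0:240,130:400],(400,356)),cv2.resize(b,(378,356))]))"
```

```text
time: 16.8
tool_pos: [0.5925, 0.037, 0.0395]
tool_rot: [-0.44, 1.567, -1.785]
contact_force: [-2.2, -15.0, 4.4]
opening: 0.0186
t 16.8 jig [26.8 60.6] tip z 14.5 -z yaw in jig 89.8 F jig [ -5.6 -14.1] 4.4 open 0.0186
(105, 297, 301, 11) ((26.04873275756836, 16.475845336914062), 90.64657592773438)
(406, 291, 61, 18) ((134.8377227783203, 17.973527908325195), 18.1280460357666)
(200, 134, 98, 94) ((23.487112045288086, 94.36557006835938), 26.286251068115234)
time: 17.85
tool_pos: [0.5985, -0.0004, 0.1213]
tool_rot: [1.235, 1.569, -0.111]
contact_force: [0.2, 0.7, -0.3]
opening: 0.0184
t 17.85 jig [24.2 22.8] tip z 96.3 -z yaw in jig 89.8 F jig [0.3 0.6] -0.3 open 0.0184
(104, 298, 301, 10) ((22.262542724609375, -85.87678527832031), 141.40420532226562)
(353, 187, 72, 58) ((139.90835571289062, -0.9231317043304443), 32.63775634765625)
(221, 74, 67, 69) ((23.3118896484375, 93.87358093261719), 26.057205200195312)
```

View pics/fin.png

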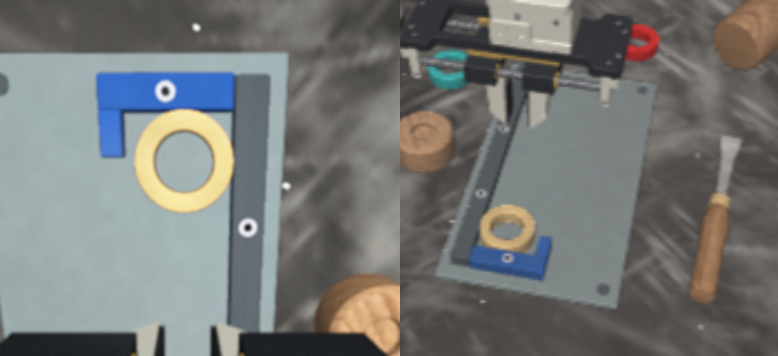

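The ring sits in the corner at stop and rail in both views, and the chisel and chuck look unmoved. I'll raise the hand further and do a numeric check of the bystanders, then hand in.

```bash
python3 -m crank '[{"fingers":-0.6,"tx":-0.3,"ty":0,"tz":0.1,"roll":0},{"fingers":-0.6,"tx":-0.8,"ty":0,"tz":0.4,"roll":0},{"fingers":-0.6,"tx":-1.3,"ty":0,"tz":0.8,"roll":0},{"fingers":-0.6,"tx":-1.8,"ty":0,"tz":1.2,"roll":0},{"fingers":-0.6,"tx":-2.2,"ty":0,"tz":1.4,"roll":0},{"fingers":-0.6,"tx":-2.5,"ty":0,"tz":1.5,"roll":0},{"fingers":-0.6,"tx":-2.5,"ty":0,"tz":1.5,"roll":0},{"fingers":-0.6,"tx":-2.5,"ty":0,"tz":1.5,"roll":0}]'
python3 -c "
from h import *
where();ring('w16')
p,d=read_camera('scene');a=p[:,:,::-1].astype(int);b=cv2.imread('pics/scene0.png').astype(int)
D=abs(a-b).sum(2)
for n,(x0,y0,x1,y1) in dict(chuck=(176,188,206,218),chisel=(308,198,338,278)).items():print(n,D[y0:y1,x0:x1].mean().round(1),(D[y0:y1,x0:x1]>90).sum())
m=cv2.inRange(cv2.cvtColor(a.astype(np.uint8),cv2.COLOR_BGR2HSV),(15,90,110),(32,255,255));print(observe()['time'])
print(hand_in())"
```

```text
time: 18.95
tool_pos: [0.6108, -0.0582, 0.2185]
tool_rot: [-2.02, 1.569, 2.918]
contact_force: [-0.5, -1.1, 0.4]
opening: 0.0186
t 18.95 jig [ 23.  -36.3] tip z 193.5 -z yaw in jig 89.8 F jig [-0.7 -1. ] 0.4 open 0.0186
(104, 298, 301, 10) ((19.268707275390625, -221.25872802734375), 201.6127471923828)
(479, 189, 33, 37) ((311.36822509765625, -79.51161193847656), 25.38490867614746)
(330, 116, 54, 54) ((138.08641052246094, -2.562304973602295), 32.00092697143555)
(231, 24, 51, 55) ((23.22490692138672, 93.26322937011719), 26.447080612182617)
(68, 19, 15, 97) ((-169.03463745117188, 76.5819320678711), 47.68663787841797)
chuck 2.2 0
chisel 2.0 0
19.05
the job is handed in; nothing more can be done
None
```

The brass ring is seated in the blue corner nest against both rail and end stop, and the job was handed in at 19 s of the 48 s allowed. I pushed it with slightly opened fingertips, never gripping or lifting it. It went straight across the plate to the rail at jig y ≈ -54, then along the rail with a slight lean into the nest.

- **Seating:** At the last press the back force was about 14 N from the stop and 6 N from the rail. After I withdrew, the ring measured jig (23.2–23.3, 93.3–93.9) mm against the nominal (24, 94). In the last viewed pictures it touches both faces. The shortfall of up to 0.8 mm is within the 2 mm calibration.
- **Against the rail:** For the first part of the slide the side force was near zero, so light contact there was not certain. I added about 1.5 mm of lean. The ring's x did not change and a 5 N rail reaction appeared, so it was bearing on the rail from there on.
- **Jig position:** The scene-camera estimate was about 2 mm off in x and 4 mm off in y against the wrist view, so I corrected the frame before pushing.
- **Bystanders:** The chisel and wooden chuck showed no change in the before-and-after pictures. I did not re-measure the steel ring, but the fingers stayed well clear of it.
- **Hand:** Clear at hand-in, with the fingertips 193 mm above the table and no contact force.

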